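# Clear an oversize eyelet from the hopper of a leather-workshop eyelet feeder

## Task

An oversize eyelet has jammed in the track inside the eyelet feeder's hopper. Turn the hopper's bayonet lid until its lugs reach the slots, lift it free and lay it gently, bar side up, centred on the round rubber mat; then work the eyelet back up the track until it is clear of the keeper strips, lift it out and put it in the steel tin. Leave the bottle, jar, mallet and brush standing where they are; the hopper stays open for refilling.

Things in the scene. Friction and masses are not known exactly. Their poses are not given: they have to be found in the camera images.
- feeder: Eyelet feeder fixed to the bench. Origin: on the bench under the axis of its round hopper; z up; +x is the way the track runs down and out. Hopper: 140 mm inside, 152 mm outside diameter, rim at z 124 mm, bayonet collar 184 mm across on it, top at z 134 mm. A raceway leaves it on the +x side for an escapement block 212 mm from the axis, at most 90 mm high.
- hopper_rim (a point): Centre of the hopper's rim face (z up, axes as the feeder's), on which the lid lies. The collar round the rim has an inward steel lip, 154 mm inside diameter, underside 6 mm and top 10 mm above the rim; the lid's lugs slide between rim and lip. From above, the lid opens anticlockwise.
- slot_a (a point): Middle of one of the two slots in the lip, on the rim face 82 mm from the hopper axis on the feeder's +y side. Each slot is 0.48 rad (40 mm) wide. A stop meets the lug when it is 0.04 rad past the slot's middle (anticlockwise), still free to lift; another stops the lid 1.45 rad clockwise of the slots.
- slot_b (a point): Middle of the other slot, opposite slot_a, on the feeder's -y side.
- keeper_end (a point): Middle of the track's floor where the two keeper strips begin, 1 mm up from the hopper axis. The track is sunk 5 mm in the sloping hopper floor along the feeder's x, 39 mm wide, falling 13 degrees to +x. From here down to the wall the steel strips overhang it, 24 mm apart, tops 8 mm above its floor; below, it narrows so that this eyelet cannot pass.
- track_open (a point): Point on the track's floor 22 mm up from the hopper axis, where nothing overhangs the track; an eyelet whose origin is here, or within 7 mm below it, lifts out freely. Shoulders either side are 5 mm above the track floor. Friction holds the eyelet wherever it is left on the slope.
- lid: Aluminium hopper lid, 0.25 to 0.46 kg: plate 148 mm across, 4 mm thick, lugs at its +x and -x ends (170 mm over them, each 0.30 rad wide). Black bar grip along its x, in line with the lugs, 100 mm long, 14 mm thick, top 34 mm above the underside. Origin: centre of underside, z up. Starts with the bar 0.6 to 1.3 rad clockwise of the slots, turns freely, 3 mm side play.
- eyelet: Jammed brass eyelet, 20 to 45 g: flange 36 mm across, 3 mm thick, barrel 20 mm across on top, 20 mm high in all. Origin: centre of the flange's underside, z along the barrel. It lies on the sloping track about 10 mm down it from the hopper axis, barrel up between the keeper strips, flange caught under them, so it cannot be lifted there.
- mat: Round black rubber mat, 230 mm in diameter, 3 mm thick, fixed on the bench on one side of the feeder (left or right). Origin: centre of its underside on the bench.
- tin: Round open steel tin fixed on the bench on the other side of the feeder: 120 mm across, 32 mm high, wall 2 mm, its floor 3 mm above the bench. Origin: centre of its underside.
- bottle: Bystander: white dye bottle, 50 mm in diameter, 165 mm high, standing loose on the bench close beside the hopper on the feeder's +y side. Origin: centre of its underside.
- jar: Bystander: amber glass jar, 60 mm in diameter, 100 mm high, standing loose close beside the hopper on the feeder's -y side. Origin: centre of its underside.
- mallet: Bystander: mallet lying loose on the bench in the far left corner, about 0.28 m long, head 60 mm thick and 85 mm wide. Origin: under the head, on the bench; handle along its -x.
- brush: Bystander: wooden-backed brush, 160 x 55 x 40 mm, lying loose on the bench in the far right corner, bristles down. Origin: centre of its underside.
Mind the look-alikes: they are no part of the job. What is shaped like the lid but green, pink or turquoise is not meant.

How it is judged (in metres and radians):
On the way, in this order (a step that is already met when the one before it is completed fails the run):
1. the lid is turned to its slots and lifted out of the bayonet collar (its underside at least 16 mm above the collar's top) (z of lid in the frame of feeder above 0.15 m), for 0.1 s.
2. the eyelet is worked back up the track, still inside the hopper, clear of the keeper strips (x of eyelet in the frame of feeder below -0.008 m and z of eyelet in the frame of feeder below 0.125 m and horizontal distance between eyelet and feeder below 0.07 m), for 0.05 s.
3. the eyelet is lifted out of the hopper (z of eyelet in the frame of feeder above 0.137 m), for 0.05 s.
At the end, for the whole second after the job is handed in: The lid lies flat on the rubber mat, bar up (tilt under 0.06 rad, underside within 5 mm of the mat's top), its centre within 30 mm of the mat's centre so that all of it is on the mat; the eyelet lies in the steel tin (origin within 50 mm of its axis, under 26 mm above the bench); both at rest (horizontal distance between lid and mat below 0.03 m and z of lid in the frame of mat below 0.008 m and angle between lid's own z axis and vertical below 0.06 rad and horizontal distance between eyelet and tin below 0.05 m and z of eyelet in the frame of tin below 0.026 m and linear speed of each of lid, eyelet below 0.02 m/s); the robot touches nothing.
It fails at once if the lid is dropped or slammed on the mat: it moves faster than 0.35 m/s while within 20 mm above the mat (horizontal distance between lid and mat below 0.12 m and z of lid in the frame of mat below 0.023 m and linear speed of lid above 0.35 m/s).
It fails at once if a bystander is shifted by more than 25 mm or knocked over (distance of any of bottle, jar, mallet, brush from where it was at the start of the episode above 0.025 m or angle between any of bottle, jar's own z axis and vertical above 0.4 rad).
It also fails if it takes over 64 s, if anything falls off the work surface, if the arm or the gripper's body presses on something with over 40 N, if the wrist force passes 120 N, or if a joint passes its speed limit or range.

## Robot

A 6-joint arm with a two-finger parallel gripper is mounted at the origin on the work surface. World frame = base frame: x ahead of the robot, y to its left, z up, the work surface at z = 0. Lengths are in mm, angles in rad, forces in N, time in s.
With the tool pointing down it reaches from about 275 to 825 mm from the base axis. Payload 4.9 kg.
Tool frame: the origin (TCP) lies at the very end of the fingers, on their centre line; the grasp point (between the pads) lies 19 mm behind it; z points along the fingers, y is the line along which they close (so a half turn about z gives the same grasp; the last joint's range is limited). The gripper opens to 85 mm and grips with 20 to 120 N. Pads are 22 mm wide; open, the fingers measure 114 mm over their backs; the gripper's body (76 mm by 85 mm) begins 54 mm behind the grasp point. The pads swing forward as they close: fully open they stand 13 mm farther back than shut.
Start: joints at [1.088, 0.326, -0.193, 1.052, 0, 1.437], TCP at [187.969, 516.901, 231.281] pointing down, gripper open.
Joint ranges: [-2.65, 2.65], [-0.97, 1.79], [-1.3, 1.35], [-1.93, 2.1], [-1.47, 1.37], [-3.14, 3.14]. Speed limits (rad/s): [2.57, 2.57, 3.14, 3.14, 3.14, 3.14].

## Interface

Orientations are given as [roll, pitch, yaw] about the fixed x, y, z axes, in that order (R = Rz(yaw) Ry(pitch) Rx(roll)).
In Python, from bench import bot, solve_ik, imaging gives the robot as it stands. Calls block until the motion is done:
- bot.move_ptp(position, orientation): joint-space move of the TCP to a pose.
- bot.movel(position, rot=None, max_speed=150, threshold=None): straight line of the TCP; rot=None keeps the orientation; max_speed is the mean speed in mm/s. With threshold (N) it stops when the force on the tool has changed by that much, and returns True; else False.
- bot.move_j(angles): joint-space move.
- bot.grip(opening, effort=None): opening from 0.0 (shut) to 1.0 (fully open); effort is the grip in N (None keeps the last); returns when the fingers have stopped.
- bot.dwell(seconds).
- solve_ik(position, orientation): joint angles nearest the present ones, or None.
- bot.get_state(): the state.
- imaging.capture(name): name is "scene" or "top" or "wrist"; returns the picture (384x512x3 uint8, blue, green, red); there is no depth.
- imaging.camera_model(name): a dict with "K" (3x3 intrinsics, pixels), "position" and "rotation" of the camera in the world. Camera axes: x right, y up, looking along -z (the intrinsics and any distortion apply to the point x, -y, -z); pixel columns grow to the right and rows downward; lengths in mm; the calibration is good to about 2 mm. A picture is of the moment at which its call begins: read the wrist's pose just before it. camera_model takes no time and is no camera call; for the wrist camera it gives the pose at the moment of the call.
A pose or a line that the arm cannot do raises bot.IKError and nothing moves.
- bot.sign_off(): hands the job in; it is judged then, once.
The state is a dict: "t": time; "qpos": joint angles; "joint_velocities": joint speeds; "effort": joint torques, N m; "tcp_pos": TCP position; "orientation": TCP orientation; "contact_force": force on the tool from outside, world axes, zero at the start; "wrist_torque": the same for the moment, N m; "opening": opening from 0.0 (shut) to 1.0 (fully open); "gripper_force": force on a finger pad.
Only numpy, scipy, OpenCV 4.12 (cv2) and the standard library are available. Lean on these libraries where they do the work, as an engineer would, in place of code of your own. Each camera call takes 0.05 s, during which the arm holds its last target. There are 200 camera calls.

## Working session

There is one attempt and no reset: what is moved stays moved. The work goes in short steps, each a Python script; the robot and the scene stay as the last script left them, time stands still between calls to the robot, and variables do not carry over. Pictures are saved under pics/ and viewed, at most 10 in all, crops included, and the job is handed in when it is done.

```bash
ls; mkdir -p pics
python3 - <<'E'
from bench import bot, solve_ik, imaging
import cv2,numpy as np
for n in ("scene","top"):
    im=imaging.capture(n); cv2.imwrite(f"pics/{n}0.png",im)
    m=imaging.camera_model(n); print(n,{k:np.round(np.array(v),3).tolist() if not isinstance(v,str) else v for k,v in m.items()})
E
```

```text
pics
scene {'K': [[416.233, 0.0, 246.886], [0.0, 416.233, 199.863], [0.0, 0.0, 1.0]], 'position': [887.469, 624.637, 898.106], 'rotation': [0.712, 0.007, 2.604]}
top {'K': [[376.601, 0.0, 254.764], [0.0, 376.601, 198.775], [0.0, 0.0, 1.0]], 'position': [345.647, -20.328, 1245.425], 'rotation': [0.158, 0.015, -1.581]}
```

View pics/top0.png

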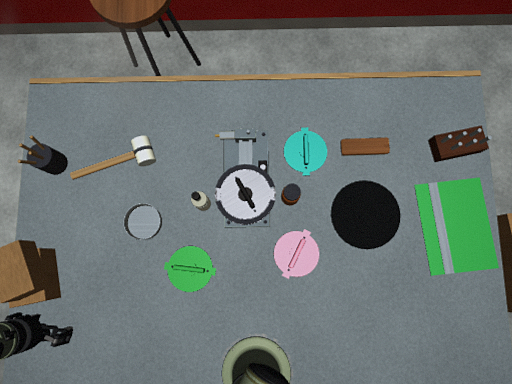

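View pics/scene0.png

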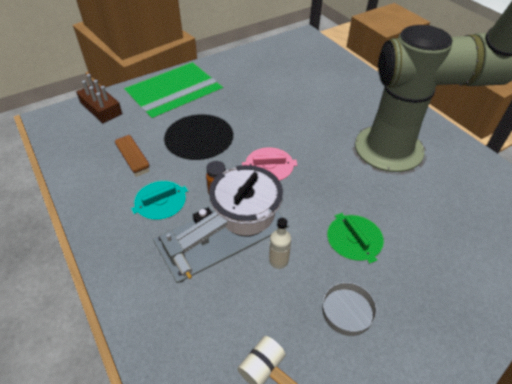

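The top view shows the hopper with its lid at (245,194), the bar about 1 rad clockwise of the slots, the mat at (365,214), the tin at (143,222), the bottle at (200,200) and the jar at (291,193). The scene view agrees: the escapement is on the far (+x) side, and the mat is to the right.

```bash
cat > h.py <<'E'
from bench import bot, solve_ik, imaging
import cv2,numpy as np
from scipy.spatial.transform import Rotation as Ro
def cam(n):
    m=imaging.camera_model(n); return np.array(m["K"]),np.array(m["position"]),Ro.from_euler("xyz",m["rotation"]).as_matrix()
def proj(c,P):
    K,p,R=c; q=(np.atleast_2d(P)-p)@R; q=q*[1,-1,-1]; u=q@K.T; return u[:,:2]/u[:,2:]
def unproj(c,uv,z):
    K,p,R=c; uv=np.atleast_2d(uv); d=np.c_[uv,np.ones(len(uv))]@np.linalg.inv(K).T; d=(d*[1,-1,-1])@R.T
    return p+d*((z-p[2])/d[:,2:])
def down(yaw): return [np.pi,0,yaw]
E
python3 - <<'E'
from h import *
c=cam("top"); im=cv2.imread("pics/top0.png")
print("base px",proj(c,[0,0,0]))
def blob(mask,near):
    n,l,s,ce=cv2.connectedComponentsWithStats(mask.astype(np.uint8))
    i=l[near[1],near[0]]; ct,_=cv2.findContours((l==i).astype(np.uint8),cv2.RETR_EXTERNAL,cv2.CHAIN_APPROX_NONE); return ct[0][:,0,:].astype(float),s[i]
g=im.max(2)
ct,s=blob(g<40,(365,214)); P=unproj(c,ct,3)[:,:2]; (ce,r)=cv2.minEnclosingCircle(P.astype(np.float32)); print("mat",ce,r,s)
print("tin px",unproj(c,[[143,222]],32),"hop rim",unproj(c,[[245,194]],134),"jar top",unproj(c,[[291,192]],100),"bottle top",unproj(c,[[196,197]],165))
print("bar ends",unproj(c,[[237,180],[255,208]],158), "base plate",unproj(c,[[225,226],[270,226],[222,130],[268,130]],0))
s=bot.get_state(); print({k:np.round(v,3).tolist() for k,v in s.items()})
K,p,R=cam("wrist"); print(K,p,R)
cv2.imwrite("pics/c1.png",cv2.resize(im[115:245,110:310],None,fx=4,fy=4,interpolation=cv2.INTER_CUBIC))
E
```

```text
base px [[255.26039286 370.92053313]]
mat (488.2132263183594, -368.58929443359375) 113.24404907226562 [ 331  181   69   68 3650]
tin px [[467.44411837 358.87705065  32.        ]] hop rim [[537.66198427  23.12175688 134.        ]] jar top [[ 547.92622488 -117.53830439  100.        ]] bottle top [[525.31670663 164.82460303 165.        ]]
bar ends [[575.72601328  45.51479732 158.        ]
 [491.7560088   -6.68412895 158.        ]] base plate [[454.06051899  95.3897376    0.        ]
 [452.28533927 -53.69136856   0.        ]
 [786.14595676 106.35845876   0.        ]
 [783.63770794 -52.43564038   0.        ]]
{'t': 0.1, 'qpos': [1.088, 0.327, -0.193, 1.052, 0.0, 1.437], 'joint_velocities': [-0.001, -0.003, 0.002, -0.0, 0.0, 0.001], 'effort': [0.001, -44.424, 26.304, 0.008, -0.0, 0.0], 'tcp_pos': [187.69, 516.424, 230.584], 'orientation': [-3.14, -0.0, 2.793], 'contact_force': [0.166, 0.039, 0.24], 'wrist_torque': [-0.01, -0.007, 0.041], 'gripper_force': 0.0, 'opening': 0.997}
[[284.20003646   0.         256.82174372]
 [  0.         284.20003646 189.49754977]
 [  0.           0.           1.        ]] [113.49249628 544.5118146  372.7495624 ] [[ 0.34076476 -0.89376768 -0.29164828]
 [ 0.94014651  0.32329919  0.10771342]
 [-0.00198112 -0.31089705  0.95044153]]
```

View pics/c1.png

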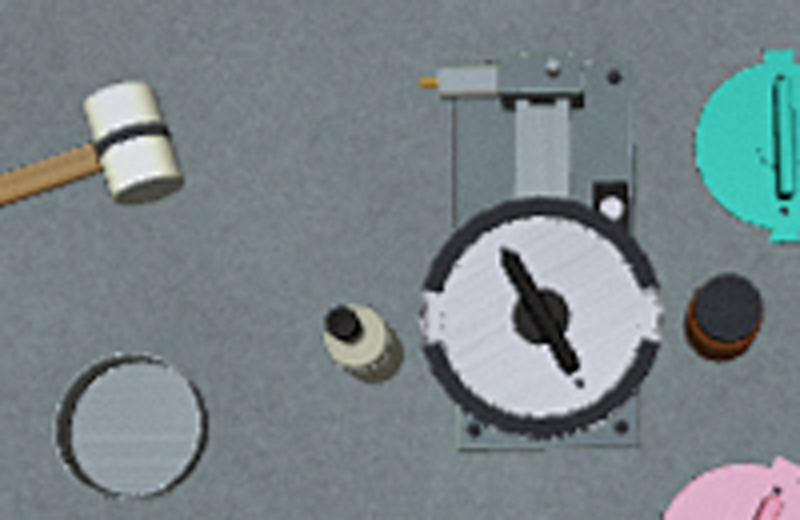

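The crop shows the collar centred at crop pixel (541,317), which is full-image (245.2,194.2). The slots are at crop (432,315) and (652,315), and the tin rim is centred at crop (132,425). The feeder yaw looks close to 0. Next I'll go above the lid and look from close by.

Run:
```python
from h import *
c=cam("top")
print("hop",unproj(c,[[245.25,194.25],[218,193.75],[273,193.75]],[134,134,134][0]),"tin",unproj(c,[[143,221.25]],32))
bot.move_ptp([537,22,265],down(-2.58))
c=cam("wrist"); im=imaging.capture("wrist"); cv2.imwrite("pics/w1.png",im); np.savez("w1.npz",K=c[0],p=c[1],R=c[2])
print(bot.get_state()["t"],bot.get_state()["tcp_pos"],bot.get_state()["qpos"])
cv2.imwrite("pics/w1b.png",cv2.resize(im,(800,600),interpolation=cv2.INTER_CUBIC))
```

```text
hop [[536.89226611  22.37755895 134.        ]
 [539.48967167 104.13359012 134.        ]
 [537.31719109 -60.71892998 134.        ]] tin [[469.88684617 358.96548218  32.        ]]
2.325 [536.90162797  22.73827786 264.97072167] [-9.51681721e-02  2.82615076e-01 -1.66090444e-01  1.12219623e+00
  1.78648729e-04 -6.57830039e-01]
```

View pics/w1b.png

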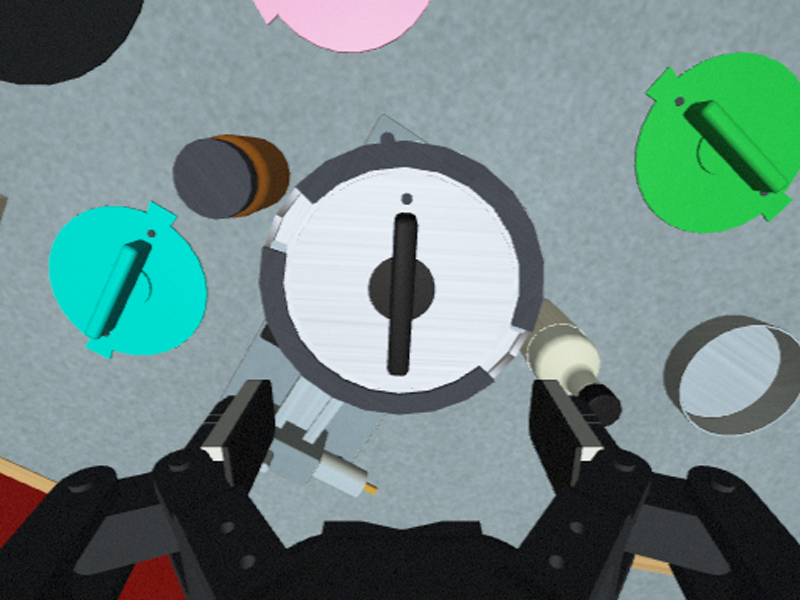

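The wrist view (800x600) shows the bar running from (405,213) to (399,376). The slots are at about (512,352) and (285,220), and the collar's outer edge spans columns 261 to 544.

Run:
```python
from h import *
from scipy.optimize import least_squares
d=np.load("w1.npz"); c=(d["K"],d["p"],d["R"]); im=cv2.imread("pics/w1.png"); s=512/800
g=im.max(2)
# lip outer edge: trace rays from centre outward, last dark->bright transition in model z=134
C0=np.array([537,22.]); pts=[]
for a in np.arange(0,2*np.pi,.05):
    r=np.arange(80,110,.5); P=np.c_[C0[0]+r*np.cos(a),C0[1]+r*np.sin(a),np.full(len(r),134.)]
    uv=proj(c,P).astype(np.float32); v=cv2.remap(g.astype(np.float32),uv[:,:1],uv[:,1:],cv2.INTER_LINEAR)[:,0]
    k=np.where((v[:-1]<95)&(v[1:]>=95))[0]
    if len(k)==1 and v[:k[0]][-5:].max()<95: pts.append(P[k[0],:2])
pts=np.array(pts); f=least_squares(lambda p:np.hypot(*(pts-p[:2]).T)-p[2],[537,22,92],loss="soft_l1"); print("collar",f.x,len(pts),np.abs(f.fun).mean())
b=unproj(c,np.array([[405,213],[399,376]])*s,158)[:,:2]; dv=b[1]-b[0]; print("bar",b,b.mean(0),np.hypot(*dv),np.arctan2(dv[1],dv[0]))
sl=unproj(c,np.array([[300,190],[270,250],[530,330],[494,376]])*s,134)[:,:2]; A=sl[:2].mean(0);B=sl[2:].mean(0); dv=B-A; print("slots",A,B,(A+B)/2,np.hypot(*dv),"feeder yaw",np.arctan2(dv[1],dv[0])-np.pi/2)
m=(g>190).astype(np.uint8)
n,l,st,ce=cv2.connectedComponentsWithStats(m); i=np.argmax(st[1:,4])+1
print("plate",unproj(c,[ce[i]],128), st[i])
# bar mask inside plate
```

```text
collar [542.35698024  25.90997528  90.44856815] 111 1.1409892725275939
bar [[ 4.96728890e+02 -7.79456826e-02]
 [ 5.84273096e+02  5.10942696e+01]] [540.5009929   25.50816196] 101.40307464391215 0.5289668399488909
slots [542.60393214 -58.08569057] [540.174477   113.14607304] [541.38920457  27.53019124] 171.24899743655584 feeder yaw 0.014187158371081532
plate [[536.99684544  21.16861597 128.        ]] [  174   107   162   145 15230]
```

Run:
```python
from h import *
y0=0.529-np.pi
bot.movel([540.5,25.3,180],down(y0)); 
bot.grip(0.55)
print("hit",bot.movel([540.5,25.3,135],max_speed=60,threshold=12)); s=bot.get_state(); print(s["tcp_pos"],s["contact_force"])
bot.grip(0.0,60); s=bot.get_state(); print("grip",s["opening"],s["gripper_force"],s["contact_force"],s["wrist_torque"],s["qpos"])
q=np.array(s["qpos"]); t0=s["wrist_torque"][2]
tot=0
for a in [0.5,0.9]+list(np.arange(0.94,1.2,0.02)):
    qq=q.copy(); qq[5]-=a; bot.move_j(qq); s=bot.get_state()
    print(round(a,2),np.round(s["wrist_torque"],2),np.round(s["contact_force"],1),round(s["t"],2))
    if abs(s["wrist_torque"][2]-t0)>0.8: break
c=cam("wrist"); im=imaging.capture("wrist"); cv2.imwrite("pics/w2.png",cv2.resize(im,(800,600))); print(s["orientation"],s["tcp_pos"])
```

```text
hit False
[540.77202456  25.29023786 135.25036922] [0.564077   0.85361034 0.15826914]
grip 0.1481155421781501 59.95534300804138 [-0.74519009 -0.92564874  3.89464381] [-0.07822356  0.09231323  0.00640032] [-8.97009030e-02  3.93621894e-01 -3.56325887e-01  8.19760301e-01
 -1.70436709e-04 -6.18656247e-01]
0.5 [0.01 0.02 0.23] [-1.1 -0.   0.3] 5.36
0.9 [-0.02  0.01  0.17] [-0.7  0.1  0.6] 5.83
0.94 [ 0.03 -0.03  0.02] [ 0.2 -0.5  1.2] 6.08
0.96 [ 0.03 -0.   -0.12] [0.2 0.6 1.1] 6.33
0.98 [ 0.03  0.01 -0.13] [ 0.7 -0.1  2.5] 6.58
1.0 [ 0.06 -0.01 -0.13] [0.1 0.7 1. ] 6.83
1.02 [ 0.06  0.03 -0.08] [0.3 0.3 2. ] 7.08
1.04 [ 0.01  0.01 -0.02] [0.4 0.7 0.9] 7.33
1.06 [ 0.09 -0.01 -0.08] [ 0.2 -0.1  1.8] 7.58
1.08 [-0.01 -0.   -0.06] [-0.3  0.3  1.9] 7.83
1.1 [ 0.19 -0.7  -0.31] [ 3.7  1.5 -0.4] 8.07
1.12 [ 0.41 -0.98 -0.91] [ 5.3  1.4 -2.6] 8.32
[-3.13885929e+00  2.36452453e-04 -1.49438851e+00] [541.82586588  25.36604844 135.6617869 ]
```

View pics/w2.png

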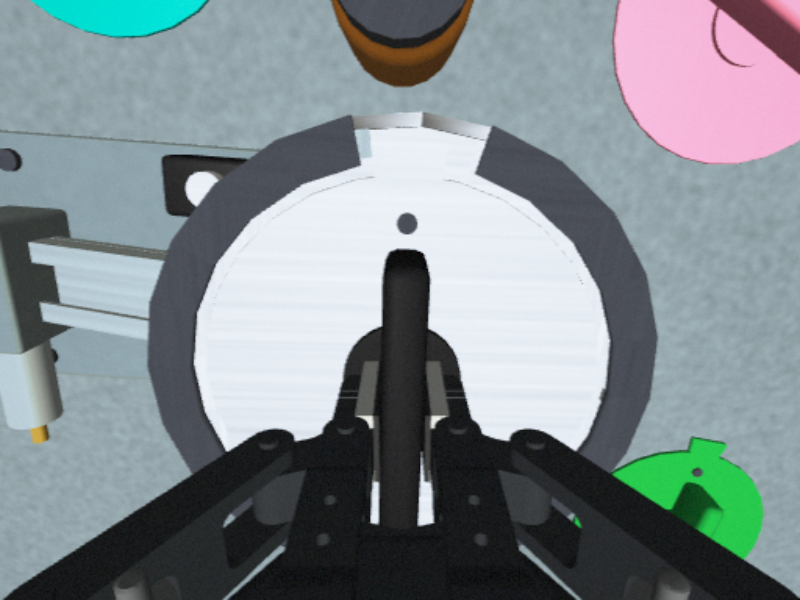

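The lug sits in the slot and the torque rise marks the stop at about 1.10 rad. I'll back off slightly and lift.

Run:
```python
from h import *
q=np.array(bot.get_state()["qpos"]); q[5]+=0.055; bot.move_j(q); s=bot.get_state(); print(s["wrist_torque"],s["contact_force"])
p=np.array(s["tcp_pos"]); yaw=s["orientation"][2]
hit=bot.movel([541,25.3,160],max_speed=60,threshold=25); s=bot.get_state(); print("snag",hit,s["tcp_pos"],np.round(s["contact_force"],1),s["opening"])
if hit: raise SystemExit
bot.movel([541,25.3,210],max_speed=150); s=bot.get_state(); print(np.round(s["contact_force"],1),s["opening"],s["orientation"])
bot.move_ptp([490,-367,150],down(yaw)); bot.movel([490,-367,45],max_speed=120); bot.dwell(.2); s=bot.get_state(); print(s["tcp_pos"],np.round(s["contact_force"],1),s["t"])
print("hit",bot.movel([490,-367,11],max_speed=25,threshold=4)); s=bot.get_state(); print(s["tcp_pos"],np.round(s["contact_force"],1),s["t"],s["opening"])
```

```text
[ 0.0249598  -0.22626412 -0.1587231 ] [2.49984819 0.01053655 1.90926374]
snag False [540.88934971  25.33467926 160.22753025] [-0.1  0.5 -3.9] 0.14790209115330888
[-0.1 -0.5 -4.3] 0.1464621884408015 [-3.13899519e+00  3.44423858e-04 -1.54941798e+00]
[ 490.46993767 -367.46392395   45.88179265] [ 0.5  0.  -3.6] 12.375
hit True
[ 489.85138544 -366.90456752   14.60927787] [-0.4 -0.4  4.7] 13.475 0.1508912280700584
```

Run:
```python
from h import *
bot.grip(0.6); bot.movel([490,-367,110],max_speed=150)
c=cam("wrist"); m=imaging.capture("wrist"); cv2.imwrite("pics/mat.png",m); np.savez("mat.npz",K=c[0],p=c[1],R=c[2])
bot.move_ptp([536,25,250],down(np.pi-0.001)); s=bot.get_state(); print(s["tcp_pos"],s["orientation"],s["qpos"],s["t"])
out=[]
for i,y in enumerate((0,25+35)):
    if i: bot.movel([500,y,250])
    c=cam("wrist"); im=imaging.capture("wrist"); np.savez(f"h{i}.npz",K=c[0],p=c[1],R=c[2],im=im)
    uv=proj(c,[541,25.3,100])[0]; print(uv); x,y0=(uv-[100,90]).astype(int).clip(0); o=im[y0:y0+180,x:x+200]; print("origin",x,y0); out.append(cv2.resize(o,None,fx=2,fy=2,interpolation=cv2.INTER_CUBIC))
h=min(o.shape[0] for o in out); sm=cv2.resize(m,(400,300))
cv2.imwrite("pics/v1.png",np.vstack([np.hstack([o[:h,:400] for o in out]),np.hstack([sm[90:],np.zeros_like(sm[90:])])])); print(h,bot.get_state()["t"])
```

```text
[535.96329795  24.61067152 249.62203875] [-3.14150432e+00 -5.53230659e-04  3.14028007e+00] [-9.16471013e-02  2.90026370e-01 -1.95569306e-01  1.08574366e+00
 -1.37879347e-04 -9.03345033e-02] 16.725
[256.92730871 179.54352002]
origin 156 89
[225.18370329 209.93069504]
origin 125 119
360 17.3083
```

View pics/v1.png

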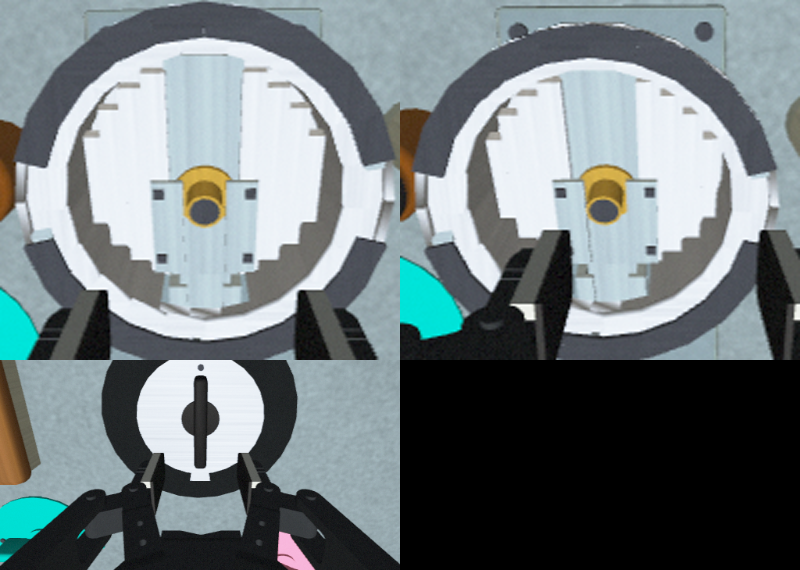

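The lid lies centred on the mat. The eyelet's barrel top is at (205,210) in the left crop and (205,210) in the right crop, and the keeper strips begin at row 181 in the left crop.

Run:
```python
from h import *
from scipy.optimize import least_squares
d=[np.load(f"h{i}.npz") for i in (0,1)]; cs=[(a["K"],a["p"],a["R"]) for a in d]; o=[np.array([156,89.]),np.array([125,119.])]
def tri(a,b):
    u=[np.array(a)/2+o[0],np.array(b)/2+o[1]]
    f=least_squares(lambda P:np.r_[proj(cs[0],P)[0]-u[0],proj(cs[1],P)[0]-u[1]],[541,25,90]); return np.round(f.x,1),np.round(f.fun,1)
print("barrel top",tri((205,210),(205,210)))
print("strip L",tri((151,182),(154,182)),"strip R",tri((258,180),(258,180)))
print("bolts", tri((162,258),(165,254)),tri((249,258),(250,251)),tri((158,194),(161,192)),tri((252,193),(250,192)))
print("slot/collar",tri((16,165),(416-400,165)),tri((393,162),(374,171)))
for z in (80,85,90,95,100): print(z,unproj(cs[0],np.array([[205,210]])/2+o[0],z).round(1),unproj(cs[1],np.array([[205,210]])/2+o[1],z).round(1))
```

```text
barrel top (array([557.1,  27.2, 101.6]), array([ 0.2,  0.2, -0.2, -0.3]))
strip L (array([544.1,  -2.4,  91.9]), array([ 0.2,  0.2, -0.2, -0.2])) strip R (array([544. ,  56.8,  88.8]), array([ 0.3,  0.3, -0.3, -0.3]))
bolts (array([585.6,   3.2, 100.5]), array([ 0.1,  0.1, -0.1, -0.1])) (array([590.1,  52.4,  89.6]), array([-0.1, -0.1,  0.1,  0.2])) (array([551.7,   0.9,  89.1]), array([ 0.1,  0.1, -0.1, -0.1])) (array([549.1,  52.7,  95.3]), array([-0., -0.,  0.,  0.]))
slot/collar (array([529.5, -71.6, 106.7]), array([-0.9, -0.8,  0.9,  0.8])) (array([521.9, 114.6, 133.1]), array([-0.2, -0.3,  0.2,  0.3]))
80 [[564.2  27.1  80. ]] [[567.5  25.1  80. ]]
85 [[562.5  27.1  85. ]] [[565.1  25.6  85. ]]
90 [[560.8  27.1  90. ]] [[562.8  26.2  90. ]]
95 [[559.  27.  95.]] [[560.4  26.8  95. ]]
100 [[557.3  27.  100. ]] [[558.1  27.3 100. ]]
```

```bash
cat >> h.py <<'E'
th=np.radians(13); N=np.array([np.sin(th),0,np.cos(th)]); U=np.array([-np.cos(th),0,np.sin(th)])
RT=Ro.from_euler("z",0.01)*Ro.from_euler("y",np.pi+th); ET=RT.as_euler("xyz").tolist()
E
python3 - <<'E'
from h import *
def st(l): s=bot.get_state(); print(l,np.round(s["tcp_pos"],1),"F",np.round(s["contact_force"],1),"T",np.round(s["wrist_torque"],2),round(s["opening"],3),round(s["gripper_force"],1),round(s["t"],2)); return np.array(s["tcp_pos"])
top=np.array([556.5,26.7,100.5]); tgt=top-9*N
a=tgt+120*N; a[2]=max(a[2],215)
bot.grip(0.42); bot.move_ptp(a.tolist(),ET); bot.movel((tgt+25*N).tolist(),max_speed=150); st("near"); 
bot.dwell(.2)
hit=bot.movel((tgt-7*N).tolist(),max_speed=25,threshold=6); p=st(f"touch {hit}")
if hit: bot.movel((p+2.5*N).tolist(),max_speed=40)
st("back")
E
```

```text
near [560.8  26.9 117.7] F [ 0.2 -0.1  0.4] T [-0.   -0.18 -0.04] 0.419 0.0 18.93
touch True [553.8  26.7  89.6] F [ 0.2 -0.4  4.6] T [ 0.06 -0.06  0.  ] 0.422 2.3 20.12
back [554.5  26.7  92.1] F [ 0.5 -0.   0.3] T [-0.02 -0.27  0.  ] 0.421 0.0 20.38
```

Run:
```python
from h import *
def st(l): s=bot.get_state(); print(l,np.round(s["tcp_pos"],1),"F",np.round(s["contact_force"],1),"T",np.round(s["wrist_torque"],2),round(s["opening"],3),round(s["gripper_force"],1),round(s["t"],2)); return np.array(s["tcp_pos"])
p=st("0"); bot.movel((p+1*N).tolist(),max_speed=30)
bot.grip(0.0,40); p=st("closed")
im=imaging.capture("wrist"); cv2.imwrite("pics/g1.png",im[60:380,60:460]); cv2.imwrite("pics/g1.png",cv2.resize(im,(800,600))[150:])
```

```text
0 [554.5  26.7  92.1] F [ 0.5 -0.   0.3] T [-0.02 -0.27  0.  ] 0.421 0.0 20.38
closed [554.9  26.1  93.1] F [ 0.  -2.5  1.5] T [-0.59 -0.23  0.13] 0.208 39.0 20.93
```

View pics/g1.png

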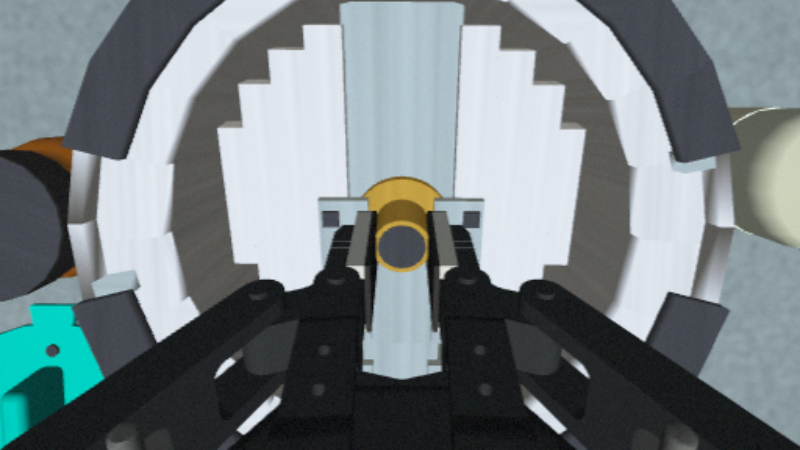

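The barrel at (402,247) sits between the pads, and the flange is visible under the strips. I'll drag it up the track.

Run:
```python
from h import *
def st(l): s=bot.get_state(); print(l,np.round(s["tcp_pos"],1),"F",np.round(s["contact_force"],1),"T",np.round(s["wrist_torque"],2),round(s["opening"],3),round(s["gripper_force"],1),round(s["t"],2)); return np.array(s["tcp_pos"])
p=np.array([554.9,26.1,93.1])+0.4*N
u=Ro.from_euler("z",0.01).apply(U)
for d in (10,20,31):
    hit=bot.movel((p+d*u).tolist(),max_speed=50,threshold=20); st(f"{d} {hit}")
    if hit: break
im=imaging.capture("wrist"); cv2.imwrite("pics/g2.png",cv2.resize(im,(800,600))[150:])
```

```text
10 False [544.6  26.4  95.8] F [ 0.2 -0.4 -0.5] T [-0.03 -0.22 -0.03] 0.205 39.0 21.32
20 False [535.2  26.   98.1] F [ 0.  -0.6  0.7] T [-0.02 -0.23  0.03] 0.208 39.0 21.68
31 False [524.6  25.8 100.6] F [-0.7 -0.  -0.9] T [ 0.01 -0.22 -0.03] 0.206 39.0 22.04
```

View pics/g2.png

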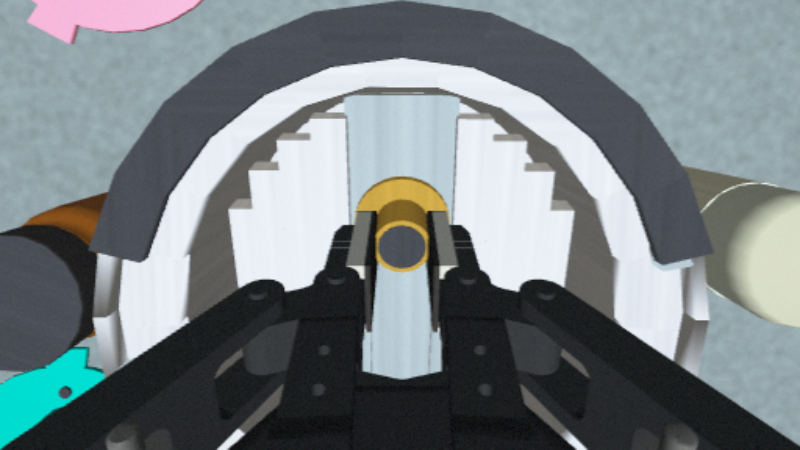

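Run:
```python
from h import *
def st(l): s=bot.get_state(); print(l,np.round(s["tcp_pos"],1),"F",np.round(s["contact_force"],1),round(s["opening"],3),round(s["gripper_force"],1),round(s["t"],2)); return np.array(s["tcp_pos"])
hit=bot.movel([524.6,25.8,116],max_speed=40,threshold=15); st(f"lift {hit}")
if hit: raise SystemExit
bot.movel([524.6,25.8,255],max_speed=150); st("up")
bot.move_ptp([472,361,150],down(np.pi-0.001)); bot.movel([472,361,45],max_speed=120); st("over tin")
c=cam("wrist"); im=imaging.capture("wrist"); cv2.imwrite("pics/t1.png",cv2.resize(im,(800,600)))
```

```text
lift False [524.8  25.8 116.2] F [ 0.5 -0.1  0.2] 0.205 39.0 22.63
up [524.1  25.8 254.1] F [-0.7 -0.3  0. ] 0.209 39.0 23.71
over tin [472.7 361.3  45.8] F [ 0.   0.2 -0.6] 0.205 39.0 26.07
```

View pics/t1.png

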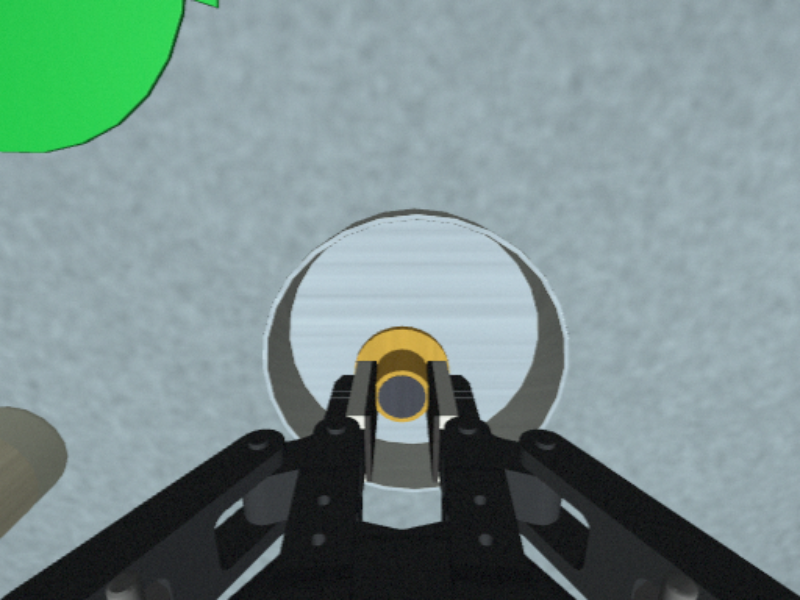

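The eyelet at (402,395) is held over the tin, whose rim spans columns 264 to 567 and rows 212 to 490. I'll check the centre, then lower and release.

Run:
```python
from h import *
def st(l): s=bot.get_state(); print(l,np.round(s["tcp_pos"],1),"F",np.round(s["contact_force"],1),round(s["opening"],3),round(s["t"],2))
e=unproj(cam("wrist"),np.array([[264,348],[567,348],[415,212],[415,490]])*.64,32); print(e.round(0).tolist())
x=(e[2,0]+e[3,0])/2; y=(e[0,1]+e[1,1])/2
print(x,y)
assert abs(x-470)<12 and abs(y-361)<12
bot.movel([x,y,45],max_speed=80); bot.dwell(.2)
hit=bot.movel([x,y,10],max_speed=25,threshold=4); st(hit)
bot.grip(0.45); bot.movel([x,y,120],max_speed=120); bot.dwell(.3); st("up")
im=imaging.capture("wrist"); sc=imaging.capture("scene"); tp=imaging.capture("top")
cv2.imwrite("pics/f.png",np.vstack([np.hstack([cv2.resize(im,(400,300)),cv2.resize(sc,(400,300))]),np.hstack([cv2.resize(tp,(400,300)),cv2.resize(im[150:320,150:370],(400,300))])]))
```

```text
[[466.0, 309.0, 32.0], [466.0, 426.0, 32.0], [414.0, 367.0, 32.0], [533.0, 368.0, 32.0]]
473.3847210099914 367.4963480801233
True [473.3 367.4  13.9] F [0.1 0.2 4.6] 0.211 27.69
up [473.1 367.3 119.4] F [-0.5 -0.1 -0.2] 0.447 29.37
```

View pics/f.png

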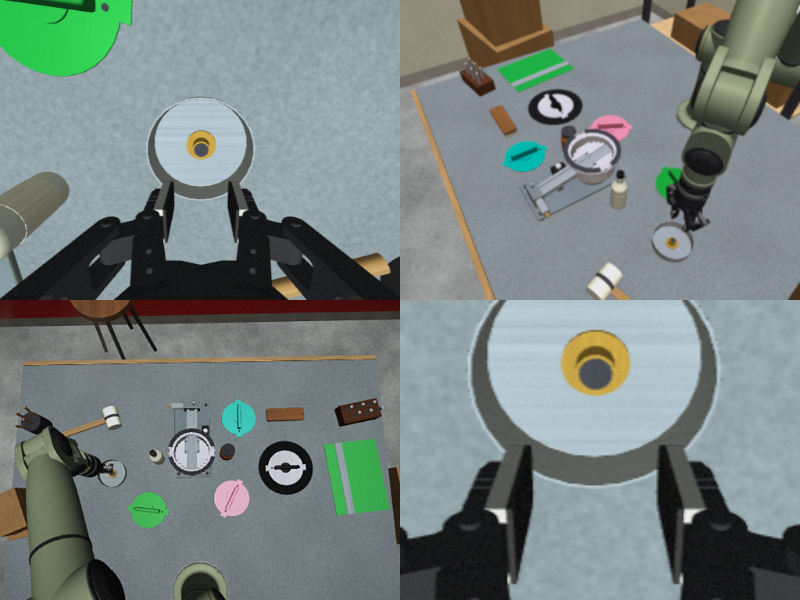

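The eyelet lies flat in the middle of the tin, the lid is on the mat, and the bystanders look undisturbed. I'm handing the job in.

```bash
python3 -c "
from bench import bot
print(bot.sign_off())"
```

```text
the job is handed in; nothing more can be done
None
```

The job is handed in at about 29 s of the 64 s allowed: the lid lies bar up and centred on the mat, the eyelet is in the tin, and the bottle, jar, mallet and brush look undisturbed in the final pictures; the sign-off call returned no verdict.

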